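# Shut off the air at the gauge valve with a tab-lock knob

### The job

Shut off the air at the valve block that carries the round pressure gauge: from above, pinch the two spring tabs on opposite sides of its knob, turn the knob clockwise (seen from above) as far as it goes, and let go so that the tabs spring out and lock it there. Leave the twin valve, the one with the pointed brass silencer instead of a gauge, locked as it is.

Things in the scene. Friction and masses are not known exactly. Their poses are not given: they have to be found in the camera images.
- valve: The gauge valve: fixed aluminium block 190 x 72 x 55 mm tall, carrying knob and gauge. Origin on the table under the knob's axis; x runs along the block from knob to gauge (away from the robot, within 0.4 rad), z up. The gauge, 54 mm across, white face up, is centred 95 mm from the knob axis, top 41 mm above the block. The twin valve has a pointed brass silencer, 25 mm across, in its place.
- valve_grip (a point): Grip point on the gauge valve's knob, a black cylinder 35 mm across: on its upright axis, 89.5 mm above the table. y runs from tab to tab and turns with the knob; close the fingers along y, centred. Two grey tabs 20 mm wide, 54 mm across outer faces, span 10 to 46 mm above the block; each sinks 8 mm on its spring (3 to 7 N), to 38 mm across. Stay above the collar: 7.5 mm tall, 28 mm radius.
- valve_knob (a joint): Angle of the gauge valve's knob (rad): 0 to 0.1 at the start, locked open; grows clockwise seen from above; 1.30 (75 degrees) is the end stop, shut. Both tabs must be in by 4 mm or more (squeeze fully, 20 N or more) for it to turn, then about 0.05 N m turns it. With the tabs out it has 0.19 rad of play at either end, where they lock; in between they stay in.
- spare_knob (a joint): Angle of the same kind of knob on the twin valve with the silencer (rad): 0 to 0.1 at the start, locked with about 0.19 rad of play; it must stay locked there.
Not all that is in view belongs to the job. Leave any pink look-alike of the valve alone. What is shaped like the part that bears spare_knob but brown is not meant.

How it is judged:
By the outcome, as a careful person would: the job done as asked, in the order asked, and still so for the second after the job is handed in, with the robot touching nothing.
It also fails if it takes over 32 s, if anything falls off the work surface, if the arm or the gripper's body presses on something with over 40 N, if the wrist force passes 120 N, or if a joint passes its speed limit or range.

### The arm

A 6-joint arm with a two-finger parallel gripper is mounted at the origin on the work surface. World frame = base frame: x ahead of the robot, y to its left, z up, the work surface at z = 0. Lengths are in m, angles in rad, forces in N, time in s.
With the tool pointing down it reaches from about 0.325 to 0.775 m from the base axis. Payload 9.3 kg.
Tool frame: the origin (TCP) lies at the very end of the fingers, on their centre line; the grasp point (between the pads) lies 19 mm behind it; z points along the fingers, y is the direction in which the jaws open and shut (so a half turn about z gives the same grasp; the last joint's range is limited). The gripper opens to 85 mm and grips with 20 to 120 N. Pads are 22 mm wide; open, the fingers measure 114 mm over their backs; the gripper's body (76 mm by 85 mm) begins 54 mm behind the grasp point. The pads swing forward as they close: fully open they stand 13 mm farther back than shut.
Start: joints at [-1.469, 0.259, 0.021, 1.334, 0, 1.418], TCP at [0.139, -0.532, 0.231] pointing down, gripper open.
Joint ranges: [-3.04, 3.04], [-0.91, 1.82], [-1.04, 1.36], [-1.92, 1.95], [-1.52, 1.45], [-3.14, 3.14]. Speed limits (rad/s): [2.22, 2.22, 2.79, 3.14, 3.14, 3.14].

### API

Orientations are given as a rotation vector (axis times angle).
In Python, from bench import status, vision, order gives the robot as it stands.
- The arm moves only by the tool carry_out, never from a script. Its arguments are lists of equal length, an entry for each row: "delta_pos": the shift along the tool's x, y, z in m, a list of three; "angular": the turn, a rotation vector about the tool's x, y, z in degrees, a list of three. In form: {"delta_pos": [[dx, dy, dz], ...], "angular": [[rx, ry, rz], ...]}. A call has 1 to 8 rows; each row is the pose to reach, as a shift and turn from the pose measured when the call began, along the tool's axes at that moment; what a row does not reach only later rows make up. A row lasts 1/12 s, in which the tool goes at most 41.7 mm and 7.16 degrees, less where a joint would pass 70% of its speed; a pose out of reach is approached as far as the arm can. A call with a gripper value outside its range is refused whole. "grip" is the gripper's target within -1 to 1 (shut at 1, half-way at 0, fully open at -1), set as the call begins (left out, the last holds). The fingers move at their own pace and stop on an object; "force" is the grip in N (left out, the last holds). Time passes only in rows, so rows that repeat a pose let the fingers close. It gives the time, the measured TCP pose, the force and the opening at its end, in the units of the state.
- status.state(): the state, without advancing time (a new reading comes with each control period).
- vision.grab_frame(name): name is "scene" or "side" or "wrist"; returns a dict with "pixels" (384x512x3 uint8, red, green, blue), "depth" (384x512 float32, m along the optical axis (not along the pixel's ray), 0 where there is no reading), "K" (3x3 intrinsics, pixels), "R" (3x3) and "t" (3): a world point X has camera coordinates R X + t. Camera axes: x right, y down, z forward; pixel columns grow to the right and rows downward; lengths in m; the calibration is good to about 2 mm. A picture is of the moment at which its call begins.
- order.job_done(): hands the job in, once; it reports no verdict.
The state is a dict: "time": time; "joint_positions": joint angles; "qd": joint speeds; "joint_efforts": joint torques, N m; "eef_pos": TCP position; "tool_rot": TCP orientation; "contact_force": force on the tool from outside, world axes, zero at the start; "torque": the same for the moment, N m; "width": finger opening in m.
Only numpy, scipy, OpenCV 4.12 (cv2) and the standard library are available. Lean on these libraries where they do the work, as an engineer would, in place of code of your own. Each camera call takes 0.05 s, during which the arm holds its last target.

## Working session

There is one attempt and no reset: what is moved stays moved. The work goes in short steps, Python scripts to look and compute and a tool call to move; the robot and the scene stay as the last step left them, time stands still between calls to the robot, and variables do not carry over. Pictures are saved under pics/ and viewed, and the job is handed in when it is done.

Besides the shell and the picture viewer there is one more tool, called as a command line: name --argument value ..., lists and objects as JSON in quotes. carry_out: Moves the arm, as the interface text tells. Its arguments: {"type":"object","properties":{"delta_pos":{"type":"array","items":{"type":"array","items":{"type":"number"}}},"angular":{"type":"array","items":{"type":"array","items":{"type":"number"}}},"grip":{"type":"number"},"force":{"type":"number"}},"required":["delta_pos","angular"]}

```bash
mkdir -p pics
python3 - <<'E'
from bench import status, vision
import cv2, numpy as np
print(status.state())
for n in ("scene","side","wrist"):
    f=vision.grab_frame(n)
    cv2.imwrite(f"pics/a_{n}.png",f["pixels"][:,:,::-1])
    np.savez(f"a_{n}.npz",**f)
    print(n,f["K"].tolist(),np.round(-f["R"].T@f["t"],3))
E
```

```text
{'time': 0.0, 'joint_positions': array([-1.46860198e+00,  2.59196882e-01,  2.07545891e-02,  1.33372873e+00,
        1.75784926e-05,  1.41822908e+00]), 'qd': array([-0.00176013, -0.00191592,  0.00125127,  0.0008454 ,  0.00110329,
       -0.00186267]), 'joint_efforts': array([-8.88326213e-04, -5.55640376e+01,  3.44525599e+01,  1.35623402e-02,
       -3.53270179e-04,  2.91938164e-06]), 'eef_pos': array([ 0.13859574, -0.53194761,  0.23066081]), 'tool_rot': array([-3.11477687e+00, -3.98922714e-01, -8.19488298e-05]), 'contact_force': array([-0.24688577, -0.2676408 , -0.67622427]), 'torque': array([-0.03630956, -0.05509746,  0.00173272]), 'width': 0.08519746924354518}
scene [[373.128268680854, 0.0, 258.2707765264998], [0.0, 373.128268680854, 187.6148568535994], [0.0, 0.0, 1.0]] [1.006 0.54  1.027]
side [[365.92369242311577, 0.0, 252.78397967298338], [0.0, 365.92369242311577, 188.7301094024486], [0.0, 0.0, 1.0]] [0.161 0.98  0.647]
wrist [[273.8613219945022, 0.0, 259.98120105245425], [0.0, 273.8613219945022, 190.58736617052784], [0.0, 0.0, 1.0]] [ 0.213 -0.513  0.374]
```

View pics/a_scene.png

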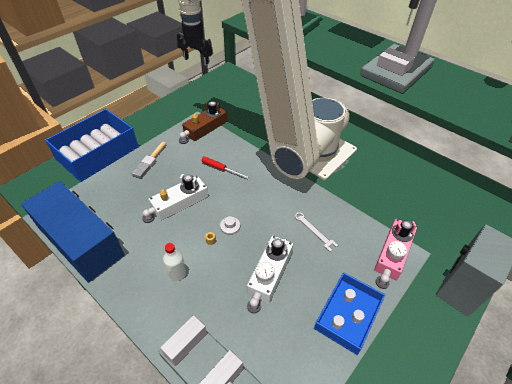

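View pics/a_side.png

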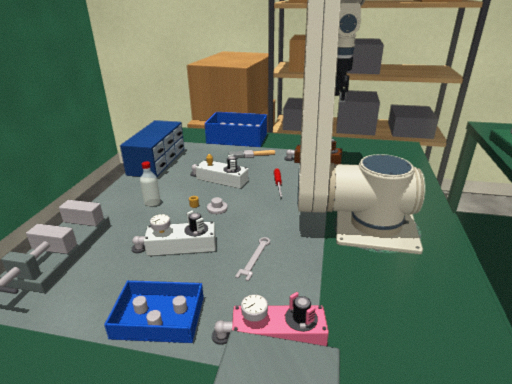

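View pics/a_wrist.png

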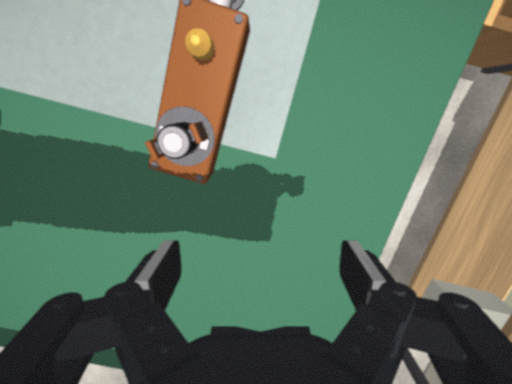

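Candidates in the scene image: aluminium block with white gauge (272,265), aluminium block with brass silencer (178,195), brown silencer block (205,122) and pink gauge block (397,250). The first one fits: bare aluminium with a round gauge. I'll enlarge it to confirm.

Run:
```python
import cv2
a=cv2.imread("pics/a_scene.png")[220:320,230:310]; b=cv2.imread("pics/a_side.png")[200:265,125:225]
a=cv2.resize(a,(440,550),interpolation=cv2.INTER_CUBIC)
b=cv2.resize(b,(350,228),interpolation=cv2.INTER_CUBIC); b=cv2.copyMakeBorder(b,0,322,0,0,cv2.BORDER_CONSTANT)
cv2.imwrite("pics/b.png",cv2.hconcat([a,b]))
```

```text
(no output)
```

View pics/b.png

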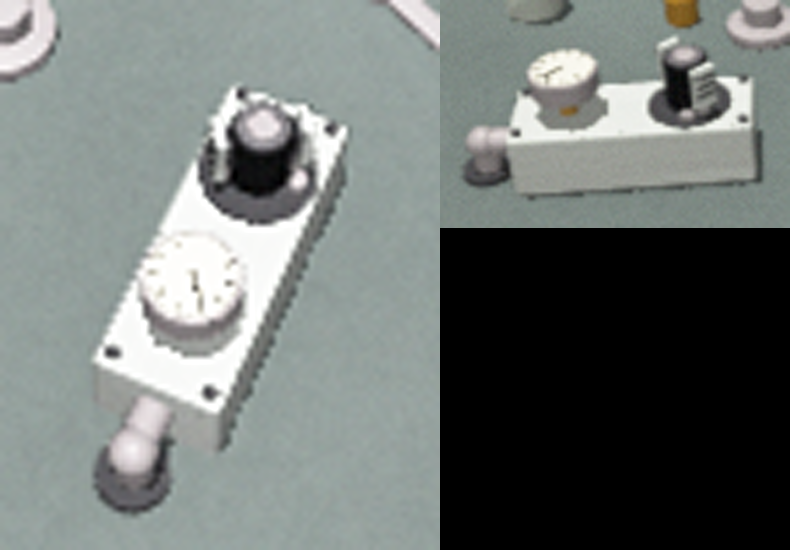

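The crop confirms it: white gauge at (265.5,271) and black knob with two tabs at (278,243) in the scene view; (160,221) and (195,216) in the side view.

```bash
cat > h.py <<'E'
import numpy as np
from scipy.spatial.transform import Rotation as Ro
def ray(f,u,v):
    d=f["R"].T@np.linalg.inv(f["K"])@np.array([u,v,1.]); return -f["R"].T@f["t"],d/np.linalg.norm(d)
def plane(f,u,v,z):
    o,d=ray(f,u,v); return o+d*(z-o[2])/d[2]
def tri(obs):
    A=0;b=0
    for f,u,v in obs:
        o,d=ray(f,u,v);P=np.eye(3)-np.outer(d,d);A=A+P;b=b+P@o
    return np.linalg.solve(A,b)
def delta(s,pos,R):
    R0=Ro.from_rotvec(s["tool_rot"]); 
    return R0.inv().apply(np.array(pos)-s["eef_pos"]), np.degrees((R0.inv()*R).as_rotvec())
E
python3 - <<'E'
from h import *
from bench import status
S=np.load("a_scene.npz");D=np.load("a_side.npz")
g=tri([(S,265.5,270.9),(D,160.1,220.6)]);k=tri([(S,278,242.7),(D,195,215.7)])
print(g,k,np.linalg.norm((g-k)[:2]),np.arctan2(*(g-k)[[1,0]]))
print(plane(S,265.5,270.9,.096),plane(D,160.1,220.6,.096))
s=status.state();print(Ro.from_rotvec(s["tool_rot"]).as_matrix().round(3))
W=np.load("a_wrist.npz");R0=Ro.from_rotvec(s["tool_rot"]).as_matrix()
print("cam in tool",R0.T@(-W["R"].T@W["t"]-s["eef_pos"]),(W["R"]@R0).round(3))
E
```

```text
[0.59127789 0.22587276 0.09211929] [0.50059557 0.19648625 0.10075893] 0.09532497284607425 0.31338152509527695
[0.59429121 0.22855269 0.096     ] [0.58793813 0.22896392 0.096     ]
[[ 0.968  0.252 -0.   ]
 [ 0.252 -0.968  0.001]
 [ 0.    -0.001 -1.   ]]
cam in tool [ 7.67168337e-02 -8.01242689e-05 -1.43247030e-01] [[-0.001  1.     0.001]
 [-0.954 -0.    -0.301]
 [-0.301 -0.001  0.954]]
```

```bash
cat >> h.py <<'E'
def down(psi): # tool x at yaw psi, z down
    return Ro.from_matrix(np.array([[np.cos(psi),np.sin(psi),0],[np.sin(psi),-np.cos(psi),0],[0,0,-1]]))
E
python3 - <<'E'
from h import *
from bench import status
s=status.state()
print(delta(s,[.40,-.38,.23],down(.255+.96)))
E
```

```text
(array([ 0.29127519, -0.08124473,  0.00094229]), array([-4.92854066e-02, -3.75665992e-02, -5.50156657e+01]))
```

carry_out --delta_pos '[[0.036,-0.01,0],[0.073,-0.02,0],[0.109,-0.03,0],[0.145,-0.04,0],[0.182,-0.05,0],[0.218,-0.06,0],[0.255,-0.07,0],[0.291,-0.081,0]]' --angular '[[0,0,-7],[0,0,-14],[0,0,-21],[0,0,-28],[0,0,-35],[0,0,-42],[0,0,-49],[0,0,-55]]'

```text
time: 0.82
eef_pos: [0.4012, -0.3791, 0.2308]
tool_rot: [-2.573, -1.8, -0.001]
contact_force: [0.2, 0.4, -0.6]
width: 0.0854
```

Run:
```python
from h import *
from bench import status
s=status.state();print(s["eef_pos"],s["joint_positions"],Ro.from_rotvec(s["tool_rot"]).as_matrix().round(3))
print(delta(s,[.5,-.1,.23],down(.255+1.92)))
```

```text
[ 0.40123252 -0.3790519   0.23082055] [-9.09309948e-01  2.62740189e-01  2.60597915e-02  1.33511698e+00
  5.31469083e-04  1.01134212e+00] [[ 0.343  0.939 -0.   ]
 [ 0.939 -0.343  0.001]
 [ 0.001 -0.001 -1.   ]]
(array([ 0.29600036, -0.00286364,  0.00111276]), array([-3.11876136e-03, -6.73958586e-02, -5.46635870e+01]))
```

carry_out --delta_pos '[[0.037,0,0],[0.074,0,0],[0.111,0,0],[0.148,0,0],[0.185,0,0],[0.222,0,0],[0.259,0,0],[0.296,-0.003,0]]' --angular '[[0,0,-7],[0,0,-14],[0,0,-21],[0,0,-28],[0,0,-35],[0,0,-42],[0,0,-49],[0,0,-55]]'

```text
time: 1.48
eef_pos: [0.5003, -0.0982, 0.231]
tool_rot: [-1.443, -2.79, -0.001]
contact_force: [0.6, -0.4, -0.6]
width: 0.0855
```

Run:
```python
from h import *
from bench import status
s=status.state();print(s["eef_pos"],s["joint_positions"])
print(delta(s,[.5,.197,.23],down(.255+2.88)))
```

```text
[ 0.50033815 -0.09823394  0.2309567 ] [-3.59164682e-01  1.90488022e-01 -6.99685536e-02  1.31093264e+00
  1.01566440e-03  5.95372251e-01]
(array([0.24111883, 0.1703647 , 0.00129902]), array([ 5.57138770e-02, -4.23344923e-02, -5.43132172e+01]))
```

carry_out --delta_pos '[[0.03,0.021,0],[0.06,0.042,0],[0.09,0.064,0],[0.12,0.085,0],[0.15,0.106,0],[0.18,0.128,0],[0.211,0.149,0],[0.241,0.17,0]]' --angular '[[0,0,-7],[0,0,-14],[0,0,-21],[0,0,-28],[0,0,-35],[0,0,-42],[0,0,-49],[0,0,-56]]'

```text
time: 2.15
eef_pos: [0.4993, 0.1986, 0.2312]
tool_rot: [0.045, -3.141, -0.002]
contact_force: [0.9, -0.0, 0.0]
width: 0.0853
```

Run:
```python
from h import *
from bench import status,vision
import cv2
s=status.state();print(s["eef_pos"],s["joint_positions"],s["qd"].round(3))
f=vision.grab_frame("wrist");np.savez("c.npz",**f)
cv2.imwrite("pics/c.png",f["pixels"][:,:,::-1])
```

```text
[0.49926181 0.19859827 0.23120608] [ 2.21714886e-01  2.36876303e-01 -8.31550838e-03  1.32571963e+00
  1.18031754e-03  1.92773170e-01] [ 0.818  0.259  0.342  0.083 -0.002 -0.644]
```

View pics/c.png

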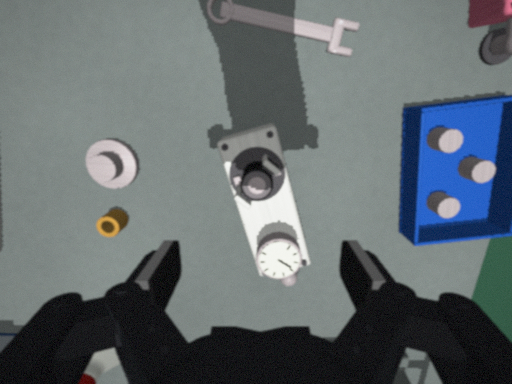

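The wrist view shows the gauge valve with its knob near (258,178) and gauge at (278,257), but the arm was still settling. I'll hold, then look again enlarged.

carry_out --delta_pos '[[0,0,0.04],[0,0,0.04],[0,0,0.04],[0,0,0.04]]' --angular '[[0,0,-6],[0,0,-10],[0,0,-10],[0,0,-10]]'

```text
time: 2.53
eef_pos: [0.4989, 0.2039, 0.1911]
tool_rot: [0.334, -3.123, -0.006]
contact_force: [-0.4, -0.5, 0.4]
width: 0.0852
```

Run:
```python
from h import *
from bench import status,vision
import cv2
s=status.state();print(s["eef_pos"],s["joint_positions"],s["qd"].round(3))
f=vision.grab_frame("wrist");np.savez("d.npz",**f)
p=f["pixels"][:,:,::-1]
cv2.imwrite("pics/d.png",cv2.resize(p[90:290,160:360],(600,600),interpolation=cv2.INTER_CUBIC))
for P in ([.5005,.1965,.0895],[.5005,.1965,.101]):
    c=f["R"]@np.array(P)+f["t"];print((f["K"]@c/c[2])[:2])
```

```text
[0.49893464 0.20385215 0.19107065] [ 0.23008909  0.2544124  -0.08738244  1.22908843  0.003701    0.01675924] [-0.012 -0.013  0.023  0.002 -0.001  0.017]
[251.3574224  190.62709037]
[251.03021137 194.49137561]
```

View pics/d.png

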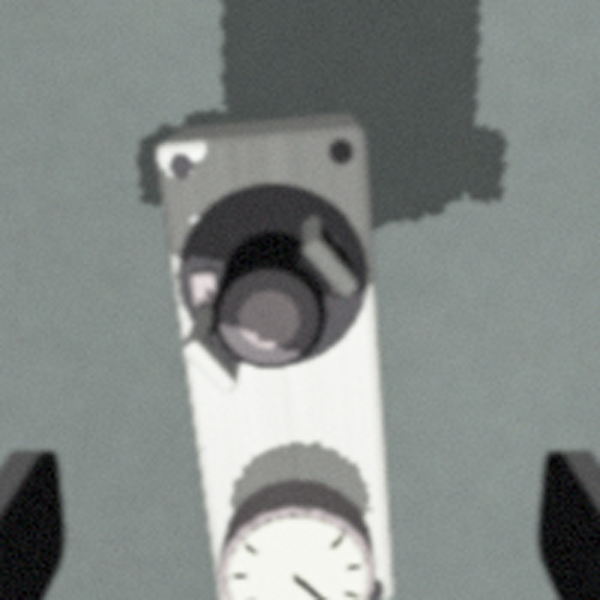

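Run:
```python
from h import *
import cv2
f=np.load("d.npz");p=f["pixels"][:,:,::-1]
c=p[145:225,215:290].astype(float)
c=np.clip(255*(c/255)**.6,0,255).astype(np.uint8)
cv2.imwrite("pics/e.png",cv2.resize(c,None,fx=7.5,fy=7.5,interpolation=cv2.INTER_CUBIC))
```

```text
(no output)
```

View pics/e.png

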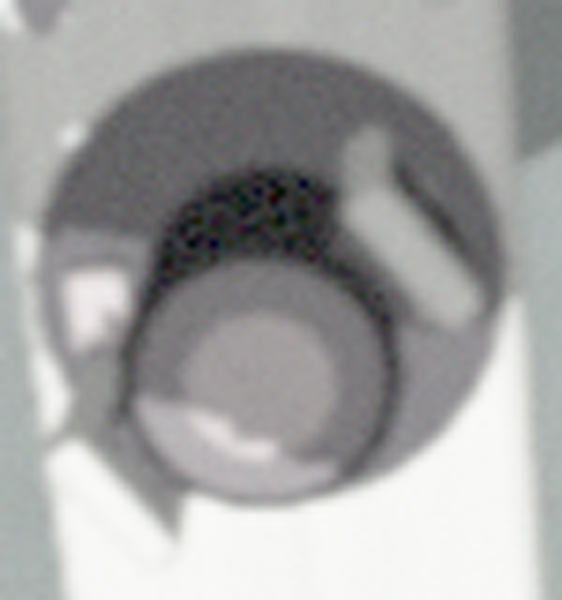

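Run:
```python
from h import *
from bench import status
f=np.load("d.npz");z=.101
q=lambda u,v,z=z: plane(f,215+(u+.5)/7.5-.5,145+(v+.5)/7.5-.5,z)
r1,r2,l1,l2=q(350,205),q(460,325),q(70,440),q(175,545)
k=q(263,380);g=plane(f,160+300/3,90+ 575/3,.096)
yaw=lambda d:np.degrees(np.arctan2(d[1],d[0]))
print("lens",np.linalg.norm(r2-r1),np.linalg.norm(l2-l1))
print("knob",k,"tabmid",(r1+r2+l1+l2)/4, "gauge",g)
print("edge normals",yaw(r2-r1)+90,yaw(l2-l1)+90,"tabline",yaw(l1+l2-r1-r2),np.linalg.norm((l1+l2-r1-r2)/2))
# block edges at z=.055 : crop d coordinates
e=lambda u,v: plane(f,160+u/3,90+v/3,.055)
print("block yaw L",yaw(e(213,555)-e(160,155)),"R",yaw(e(390,580)-e(364,160)))
print("collar", q(272,277,.0625))
```

```text
lens 0.019655293083043972 0.018491778212979385
knob [0.50145135 0.19541444 0.101     ] tabmid [0.50163193 0.19530265 0.101     ] gauge [0.5920391  0.22454629 0.096     ]
edge normals 143.9712393675386 144.11459523656293 tabline -37.80600462145623 0.04461804662321711
block yaw L 16.883717827470093 R 17.096912778287667
collar [0.4994649  0.19503111 0.0625    ]
```

Run:
```python
from h import *
from bench import status
s=status.state();R=down(np.radians(233.5))
print(delta(s,[.501,.1955,.13],R)); print(delta(s,[.501,.1955,.0695],R))
```

```text
(array([ 0.00022373, -0.00863484,  0.06165335]), array([  0.18272417,   0.14446757, -41.31696133]))
(array([ 0.00029679, -0.00886414,  0.12215287]), array([  0.18272417,   0.14446757, -41.31696133]))
```

carry_out --delta_pos '[[0,-0.002,0.01],[0,-0.004,0.02],[0,-0.006,0.03],[0,-0.0086,0.04],[0,-0.0086,0.05],[0.0002,-0.0086,0.0616],[0.0002,-0.0086,0.0616],[0.0002,-0.0086,0.0616]]' --angular '[[0,0,-7],[0,0,-14],[0,0,-21],[0,0,-28],[0,0,-35],[0.2,0.1,-41.3],[0.2,0.1,-41.3],[0.2,0.1,-41.3]]'

```text
time: 3.25
eef_pos: [0.5014, 0.1952, 0.1307]
tool_rot: [-1.405, 2.808, -0.001]
contact_force: [-0.4, 0.2, 1.0]
width: 0.0855
```

Run:
```python
from h import *
from bench import status,vision
import cv2
s=status.state();R=down(np.radians(233.5))
print(s["eef_pos"],s["joint_positions"].round(3)); print(delta(s,[.501,.1955,.0695],R))
f=vision.grab_frame("wrist");np.savez("f.npz",**f)
cv2.imwrite("pics/f.png",f["pixels"][:,:,::-1])
```

```text
[0.50142748 0.19515305 0.13073322] [ 0.215  0.287 -0.202  1.081  0.    -0.713]
(array([4.02573800e-05, 6.03332434e-04, 6.12327048e-02]), array([-0.0499409 ,  0.05748781, -0.34210464]))
```

View pics/f.png

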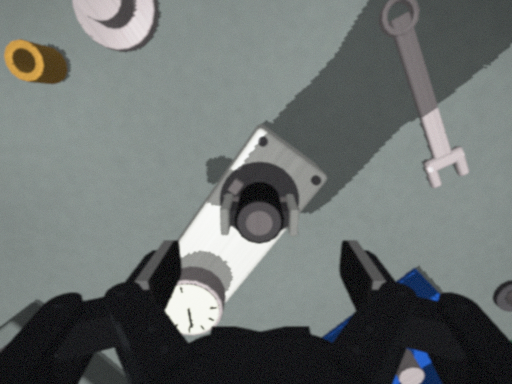

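The tabs at (227,214) and (292,214) now stand square to the jaws, with the knob at (260,220) centred between the fingers. Going down.

carry_out --delta_pos '[[0,0.0006,0.012],[0,0.0006,0.024],[0,0.0006,0.036],[0,0.0006,0.048],[0,0.0006,0.057],[0,0.0006,0.0612],[0,0.0006,0.0612]]' --angular '[[0,0,-0.3],[0,0,-0.3],[0,0,-0.3],[0,0,-0.3],[0,0,-0.3],[0,0,-0.3],[0,0,-0.3]]'

```text
time: 3.88
eef_pos: [0.5013, 0.1956, 0.0697]
tool_rot: [-1.41, 2.806, -0.0]
contact_force: [0.3, 0.2, -0.0]
width: 0.0852
```

carry_out --delta_pos '[[0,0,0],[0,0,0],[0,0,0],[0,0,0],[0,0,0],[0,0,0],[0,0,0],[0,0,0]]' --angular '[[0,0,0],[0,0,0],[0,0,0],[0,0,0],[0,0,0],[0,0,0],[0,0,0],[0,0,0]]' --grip 1 --force 40

```text
time: 4.55
eef_pos: [0.5026, 0.1954, 0.0716]
tool_rot: [-1.408, 2.803, -0.004]
contact_force: [-0.6, -3.4, 12.5]
width: 0.0358
```

The grip is at 35.8 mm across, so the tabs are in. Now turning clockwise (tool +z).

carry_out --delta_pos '[[0,0,0],[0,0,0],[0,0,0],[0,0,0],[0,0,0],[0,0,0]]' --angular '[[0,0,4],[0,0,8],[0,0,12],[0,0,16],[0,0,20],[0,0,20]]'

```text
time: 5.05
eef_pos: [0.5027, 0.1953, 0.0719]
tool_rot: [-0.894, 3.006, -0.003]
contact_force: [-0.7, -1.2, 1.3]
width: 0.0353
```

Run:
```python
from h import *
from bench import status
s=status.state();R=Ro.from_rotvec(s["tool_rot"]).as_matrix()
print(s["eef_pos"],s["width"],np.degrees(np.arctan2(R[1,0],R[0,0])),s["contact_force"],s["torque"])
```

```text
[0.50270466 0.1952955  0.07188782] 0.03533179794218177 -146.86402363015648 [-0.658256   -1.21009492  1.26161972] [-0.20788641  0.12979779 -0.04403383]
```

carry_out --delta_pos '[[0,0,0],[0,0,0],[0,0,0],[0,0,0],[0,0,0],[0,0,0],[0,0,0]]' --angular '[[0,0,6],[0,0,12],[0,0,18],[0,0,24],[0,0,30],[0,0,36],[0,0,36]]'

```text
time: 5.63
eef_pos: [0.5028, 0.1951, 0.0719]
tool_rot: [0.083, 3.135, -0.0]
contact_force: [1.3, -2.6, -1.0]
width: 0.0354
```

Run:
```python
from h import *
from bench import status,vision
import cv2
s=status.state();R=Ro.from_rotvec(s["tool_rot"]).as_matrix()
print(s["eef_pos"],s["width"],np.degrees(np.arctan2(R[1,0],R[0,0])),s["contact_force"],s["torque"])
f=vision.grab_frame("wrist")
cv2.imwrite("pics/g.png",f["pixels"][:,:,::-1])
```

```text
[0.50276022 0.19511474 0.07194036] 0.035422549981457566 176.97937701650497 [ 1.29675813 -2.60777434 -0.96887365] [-0.33581527 -0.03280892 -0.06900396]
```

View pics/g.png

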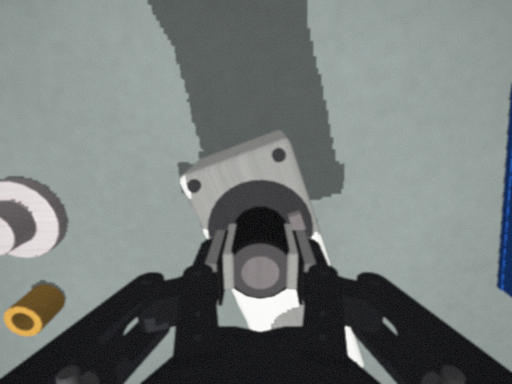

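The tabs at (228,255) and (292,255) turn with the fingers, 56.5° so far. Continuing to the stop.

carry_out --delta_pos '[[0,0,0],[0,0,0],[0,0,0],[0,0,0],[0,0,0],[0,0,0]]' --angular '[[0,0,5],[0,0,10],[0,0,13],[0,0,15],[0,0,15],[0,0,15]]'

```text
time: 6.18
eef_pos: [0.5027, 0.195, 0.0719]
tool_rot: [0.475, 3.1, 0.001]
contact_force: [0.8, -1.7, -1.3]
width: 0.0354
```

```bash
cat > st.py <<'E'
from h import *
from bench import status
s=status.state();R=Ro.from_rotvec(s["tool_rot"]).as_matrix()
print(s["time"],s["eef_pos"],s["width"],np.degrees(np.arctan2(R[1,0],R[0,0])),s["contact_force"],s["torque"])
E
python3 st.py
```

```text
6.1833 [0.50273183 0.19504318 0.07192624] 0.03540629156022249 162.5759415562752 [ 0.76096467 -1.73167697 -1.26090232] [-0.35884264 -0.04740493 -0.01717165]
```

carry_out --delta_pos '[[0,0,0],[0,0,0],[0,0,0],[0,0,0]]' --angular '[[0,0,1.5],[0,0,3],[0,0,3],[0,0,3]]'

```text
time: 6.52
eef_pos: [0.5027, 0.195, 0.0719]
tool_rot: [0.553, 3.087, 0.001]
contact_force: [1.1, -1.9, -2.0]
width: 0.0355
```

```bash
python3 st.py
```

```text
6.5167 [0.50271807 0.19499145 0.07193747] 0.03545767732181323 159.67218997782714 [ 1.14560722 -1.90677048 -1.95098464] [-0.3529508  -0.0772239   0.16633992]
```

carry_out --delta_pos '[[0,0,0],[0,0,0],[0,0,0],[0,0,0]]' --angular '[[0,0,1.5],[0,0,3],[0,0,3],[0,0,3]]'

```text
time: 6.85
eef_pos: [0.5027, 0.195, 0.072]
tool_rot: [0.631, 3.071, 0.001]
contact_force: [0.9, -3.3, -1.6]
width: 0.035
```

```bash
python3 st.py
```

```text
6.85 [0.50271982 0.19500935 0.07197528] 0.03498841539594718 156.7747099809704 [ 0.93855455 -3.34429548 -1.56000977] [-0.60715717 -0.01394629  1.46486435]
```

Torque jumped to 1.46 N m at 76.7° of hand turn, which is the end stop. I'll ease off 3° and let go.

carry_out --delta_pos '[[0,0,0],[0,0,0]]' --angular '[[0,0,-3],[0,0,-3]]'

```text
time: 7.02
eef_pos: [0.5027, 0.195, 0.0719]
tool_rot: [0.547, 3.088, 0.0]
contact_force: [1.7, -0.9, -1.8]
width: 0.0357
```

carry_out --delta_pos '[[0,0,0],[0,0,0],[0,0,0],[0,0,0],[0,0,0],[0,0,0],[0,0,0],[0,0,0]]' --angular '[[0,0,0],[0,0,0],[0,0,0],[0,0,0],[0,0,0],[0,0,0],[0,0,0],[0,0,0]]' --grip -1

```text
time: 7.68
eef_pos: [0.5028, 0.1951, 0.072]
tool_rot: [0.547, 3.087, 0.001]
contact_force: [0.6, 0.1, 0.2]
width: 0.0855
```

```bash
python3 st.py
```

```text
7.6833 [0.50276204 0.19505199 0.07202809] 0.08546076671354784 159.88988018351463 [0.64355371 0.11396258 0.23982366] [-0.04514331 -0.00240184  0.00439218]
```

Lift straight up, then look.

carry_out --delta_pos '[[0,0,-0.015],[0,0,-0.035],[0,0,-0.06],[0,0,-0.09],[0,0,-0.12],[0,0,-0.12],[0,0,-0.12]]' --angular '[[0,0,0],[0,0,0],[0,0,0],[0,0,0],[0,0,0],[0,0,0],[0,0,0]]'

```text
time: 8.27
eef_pos: [0.5028, 0.1953, 0.1937]
tool_rot: [0.547, 3.084, 0.003]
contact_force: [-0.9, -0.0, -0.1]
width: 0.0851
```

```bash
python3 - <<'E'
from h import *
from bench import vision
import cv2
f=vision.grab_frame("wrist");np.savez("i.npz",**f);p=f["pixels"][:,:,::-1]
k=f["R"]@np.array([.502,.195,.101])+f["t"];k=(f["K"]@k/k[2])[:2].astype(int);print(k)
x0,y0=k[0]-38,k[1]-43;print(x0,y0)
c=p[y0:y0+80,x0:x0+75].astype(float);c=(255*(c/255)**.6).astype(np.uint8)
cv2.imwrite("pics/i.png",cv2.resize(c,None,fx=7.5,fy=7.5,interpolation=cv2.INTER_CUBIC))
g=vision.grab_frame("scene");cv2.imwrite("pics/j.png",g["pixels"][:,:,::-1])
E
python3 st.py
```

```text
[259 192]
221 149
8.3667 [0.50173455 0.1950583  0.19143134] 0.08575984948256483 159.8859722912059 [ 0.23707695 -0.61092963  0.33496613] [0.04539007 0.00521167 0.0237928 ]
```

View pics/i.png

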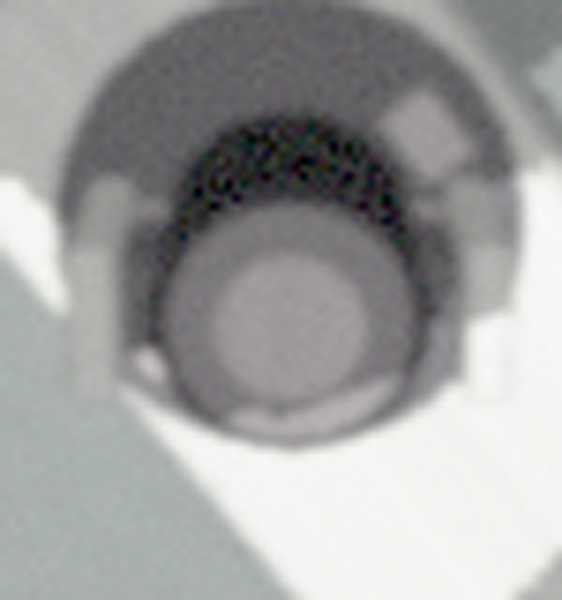

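View pics/j.png

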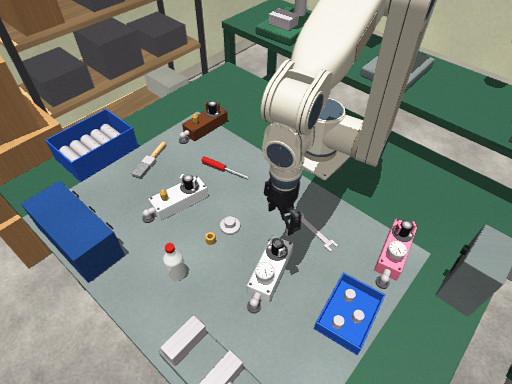

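Run:
```python
from h import *
f=np.load("i.npz");q=lambda u,v: plane(f,221+(u+.5)/7.5-.5,149+(v+.5)/7.5-.5,.101)
d=lambda a,b:round(1e3*float(np.linalg.norm(q(*a)-q(*b))),1)
print("outer",d((73,330),(512,330)),"inner",d((122,330),(467,330)),"knob",d((162,320),(420,320)))
v=q(512,330)-q(73,325);print("axis yaw",np.degrees(np.arctan2(v[1],v[0])), (q(73,330)+q(512,330))/2)
g=f["pixels"].astype(int).sum(2)//3
print(g[149+39:149+47,221+5:221+22]);print(g[149+39:149+50,221+54:221+74])
v=np.load("d.npz");qq=lambda u,w: plane(v,215+(u+.5)/7.5-.5,145+(w+.5)/7.5-.5,.101)
print("knob before",1e3*np.linalg.norm(qq(130,385)-qq(398,385)))
dd=f["depth"];print(dd[149+39:149+47,221+5:221+22].round(3)[::3]);print(dd[149+39:149+50,221+54:221+74].round(3)[::3])
```

```text
outer 53.0 inner 41.7 knob 31.1
axis yaw 69.09183361055346 [0.50261006 0.19531922 0.101     ]
[[184 216 222 196 159 136 143 141 137 122 101  75  57  54  44  24  31]
 [155 186 202 189 158 144 142 143 138 126 104  73  58  41  42  28  37]
 [140 155 173 172 150 141 142 140 141 127 103  74  59  48  38  27  36]
 [133 140 145 144 140 139 140 139 140 126 105  74  58  48  44  32  41]
 [139 139 139 131 131 138 137 143 140 128 106  74  57  47  44  31  46]
 [139 136 135 129 132 136 137 140 139 126 107  79  60  51  42  28  35]
 [139 135 136 131 131 135 143 143 140 130 106  79  58  55  49  33  37]
 [136 137 134 133 132 138 140 142 139 128 107  83  77  83  95  76  53]]
[[ 53  40  29  40  54  59  76  90 115 131 140 141 143 153 189 225 240 240
  239 239]
 [ 58  39  32  39  51  71  82  95 118 134 141 144 147 162 192 226 238 239
  240 239]
 [ 63  42  29  30  51  70  81  97 117 136 150 164 178 187 204 228 240 239
  239 239]
 [ 65  43  36  51  68  79  85 105 139 166 191 208 224 222 222 230 239 241
  240 238]
 [ 59  48  42  66  85  92  93 117 167 212 227 234 234 230 231 234 239 241
  239 239]
 [ 58  49  4
[... 651 characters left out ...]
.299 0.248 0.245 0.245 0.246 0.245 0.247 0.246 0.254 0.254
  0.255 0.254 0.251 0.249 0.249]
 [0.355 0.355 0.355 0.249 0.247 0.248 0.248 0.246 0.247 0.248 0.254 0.256
  0.256 0.256 0.257 0.25  0.249]]
[[0.247 0.248 0.248 0.254 0.254 0.254 0.254 0.247 0.245 0.245 0.245 0.247
  0.245 0.246 0.294 0.294 0.    0.294 0.295 0.294]
 [0.246 0.249 0.249 0.256 0.254 0.254 0.254 0.247 0.248 0.246 0.246 0.247
  0.245 0.246 0.295 0.296 0.295 0.294 0.296 0.295]
 [0.248 0.249 0.25  0.256 0.255 0.255 0.255 0.248 0.247 0.247 0.248 0.247
  0.247 0.248 0.297 0.296 0.296 0.297 0.295 0.297]
 [0.25  0.251 0.296 0.297 0.298 0.295 0.258 0.248 0.249 0.247 0.249 0.249
  0.249 0.249 0.297 0.297 0.296 0.296 0.298 0.299]]
```

```bash
python3 -c "
from bench import order
print(order.job_done())"
```

```text
the job is handed in; nothing more can be done
None
```

I shut the gauge valve. I pinched the two tabs from above, turned the knob clockwise to its end stop, let go, lifted clear and handed the job in at about 8.4 s.

- **Turn:** the wrist images show the tab axis going from about 143.5° to 69.1° in the world frame, a turn of about 74.4° against the 75° stop. At the stop the torque rose to 1.46 N m, and I eased back 3° before opening the fingers.
- **Lock:** after release the tabs measure 53 to 53.5 mm across, against 54 mm nominal, so both are fully out.
- **Everything else:** I never approached the silencer twin, the brown valve or the pink valve, and they look unchanged in the last scene image. I did not measure the twin's knob angle.
- **Disagreement:** the two ways of reading the starting tab direction differed by about 2° (tab edges 144°, line between tabs 142°). The measured knob cap, 31 to 32 mm, came out below the nominal 35 mm. I attribute that to its bevelled edge but did not check it.

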